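Zero the field scale and hang the payload module on its hook

ROBOT

A 6-joint arm with a two-finger parallel gripper is mounted at the origin on the work surface. World frame = base frame: x ahead of the robot, y to its left, z up, the work surface at z = 0. Lengths are in m, angles in rad, forces in N, time in s.
With the tool pointing down it reaches from about 0.35 to 0.975 m from the base axis. Payload 7.1 kg.
Tool frame: the origin (TCP) lies midway between the tips of the shut fingers; the grasp point (between the pads) lies 19 mm behind it; z points along the fingers, x is the direction in which the jaws open and shut, and the axes are right-handed (so a half turn about z gives the same grasp; the last joint's range is limited). The gripper opens to 88 mm and grips with 3 to 60 N. Pads are 20 mm wide; open, the fingers measure 115 mm over their backs; the gripper's body (75 mm by 178 mm) begins 61 mm behind the grasp point.
Start: joints at [-1.198, 0.423, 1.63, -0, 1.089, -0.019], TCP at [0.239, -0.578, 0.223] pointing down, gripper open.
Joint ranges: [-3, 3], [-0.9, 2.11], [0.09, 2.58], [-1.31, 4.45], [0.11, 2.69], [-2.54, 2.54]. Speed limits (rad/s): [2.39, 2.39, 3.01, 3.14, 3.14, 3.14].

INTERFACE

Orientations are given as a unit quaternion [w, x, y, z].
In Python, from station import move_pose, movel, movej, command_gripper, wait, inverse_kinematics, read_camera, camera_info, MotionError, job_done, get_time, get_joint_pos, get_qvel, get_effort, get_tcp_pos, get_ee_rot, get_ft_force, get_ft_torque, get_grip_width gives the robot as it stands. Calls block until the motion is done:
- move_pose(position, orientation): joint-space move of the TCP to a pose.
- movel(position, frame=None, v=0.15, until_force=None): straight line of the TCP; frame=None keeps the orientation; v is the mean speed in m/s. With until_force (N) it stops when the force on the tool has changed by that much, and returns True; else False.
- movej(angles): joint-space move.
- command_gripper(opening): opening from 0.0 (shut) to 1.0 (fully open); the grip force is fixed at half the most; returns when the fingers have stopped.
- wait(seconds).
- inverse_kinematics(position, orientation): joint angles nearest the present ones, or None.
- read_camera(name): name is "scene" or "top"; returns the picture (384x512x3 uint8, red, green, blue); there is no depth.
- camera_info(name): a dict with "intrinsics" (3x3 intrinsics, pixels), "dist" ([k1, k2, p1, p2, k3] as OpenCV has them; the pictures are not rectified), "T" (4x4, takes a point from camera to world coordinates). Camera axes: x right, y up, looking along -z (the intrinsics and any distortion apply to the point x, -y, -z); pixel columns grow to the right and rows downward; lengths in m; the calibration is good to about 2 mm. A picture is of the moment at which its call begins. camera_info takes no time and is no camera call.
A pose or a line that the arm cannot do raises MotionError and nothing moves.
- job_done(): hands the job in, once; it reports no verdict.
Readings, each from a call of its own:
- get_time(): time.
- get_joint_pos(): joint angles.
- get_qvel(): joint speeds.
- get_effort(): joint torques, N m.
- get_tcp_pos(): TCP position.
- get_ee_rot(): TCP orientation.
- get_ft_force(): force on the tool from outside, world axes, zero at the start.
- get_ft_torque(): the same for the moment, N m.
- get_grip_width(): opening from 0.0 (shut) to 1.0 (fully open).
Only numpy, scipy, OpenCV 4.12 (cv2) and the standard library are available. Lean on these libraries where they do the work, as an engineer would, in place of code of your own. Each camera call takes 0.05 s, during which the arm holds its last target.

TASK

Weigh the payload module on the hanging scale. First, with the hook still empty, zero the scale: push the spring-centred toggle on the readout box over towards the display, hold it there for about a second, and let it spring back to the middle. Then hang the module by its strap handle on the scale's hook and let go, so that it hangs still and upright; leave the other things lying on the cart where they are.

Things in the scene. Friction and masses are not known exactly. Their poses are not given: they have to be found in the camera images.
- pod: Payload module, loose, 0.3-0.6 kg: electronics box 72 (x) x 80 (y) x 75 mm tall with aluminium plates above and below and clear walls, standing on the table; a bare aluminium strap handle stands on its top. Origin: centre of the underside; x runs through the handle's opening, y from leg to leg, z up. Same either way round (half turn about z).
- bail_crown (a point): Middle of the underside of the module handle's crown, 136.5 mm above the module's underside, 61.5 above the box's top. The handle is a rigid inverted U, strap 16 mm wide (x), 5 mm thick: two straight upright legs 42 mm tall, 49 mm over their outsides (y), 39 mm between, bent over in a half circle. Axes as pod.
- hook: The scale's hook, fixed: a J of 9 mm round steel bar. Origin: top of the bar at the middle of its seat, 210 mm above the table, where the handle's crown should rest. The hook's open end points to -x (roughly to the robot), z up. Seat level for 28 mm along x; the rounded tip reaches 32 mm out at -x and 20 mm above the seat; behind, the shank rises 11 mm.
- stand: The weighing stand carrying the hook, fixed; origin on the table straight below the hook's seat, axes as hook. A 26 mm square load-cell bar begins 29 mm behind the seat (+x), its top 10 mm above the seat, its underside 16 mm below. Post 30 mm square 88-118 mm behind. Base plate 12 mm thick, from 65 mm before to 125 mm behind, 130 mm wide.
- readout: The scale's readout, a grey box fixed on the table: 130 (x) x 95 (y) x 48 mm tall, origin at the centre of its underside, z up. The dark display (80 mm wide, 4 mm proud) covers the half of its top towards +x; the toggle stands on the centre line of the other half, 32 mm from the middle towards -x.
- toggle_tip (a point): Top end of the toggle's steel bat lever, 88 mm above the table when upright (40 mm above the box's top). The bat is 9 mm thick near this end, tapering to 5 mm below, and turns about a level axis 38 mm below this point.
- toggle (a joint): Lean of the toggle, rad: 0 upright in the middle, where its spring returns it; positive towards the display; stops at +0.38 and -0.38. The scale is zeroing while it leans more than 0.2. About 2 N at the top end moves it to its stop (14 mm of travel there).
- bracket: Bystander: loose aluminium angle bracket, 85 x 60 x 45 mm, lying with a small brass knob up. Origin at the centre of its underside.
- tape: Bystander: loose roll of amber tape, 68 mm across, 19 mm high. Origin at the centre of its underside.
- driver: Bystander: loose screwdriver with a black handle, 170 mm long, lying. Origin under its middle.
Mind the look-alikes: they are no part of the job. Leave any purple look-alike of the pod alone.

How it is judged:
On the way, in this order (a step that is already met when the one before it is completed fails the run):
1. with nothing on the hook, the toggle is held over towards the display (more than 0.2 rad) for half a second (value of joint toggle above 0.2 rad and contact force between hook and anything else below 0.3 N), for 0.5 s.
2. the toggle is let go and back in the middle, the hook still empty (value of joint toggle between -0.08 and 0.08 rad and contact force between hook and anything else below 0.3 N), for 0.2 s.
At the end, for the whole second after the job is handed in: The module hangs by its handle in the hook's seat (crown within 20 mm of the seat sideways and 10 mm in height, hook carrying it), upright within 0.25 rad and nearly still (below 0.06 m/s and 0.6 rad/s), and the toggle stands in the middle (within 0.08 rad) (contact force between hook and pod above 1.5 N and horizontal distance between bail_crown and hook below 0.02 m and z of bail_crown in the frame of hook between -0.01 and 0.01 m and angle between pod's own z axis and vertical below 0.25 rad and linear speed of pod below 0.06 m/s and angular speed of pod below 0.6 rad/s and value of joint toggle between -0.08 and 0.08 rad); the robot touches nothing.
It fails at once if another thing on the cart is moved by more than 40 mm (distance of any of bracket, tape, driver from where it was at the start of the episode above 0.04 m).
It also fails if it takes over 64 s, if anything falls off the work surface, if the arm or the gripper's body presses on something with over 40 N, if the wrist force passes 120 N, or if a joint passes its speed limit or range.

## Working session

There is one attempt and no reset: what is moved stays moved. The work goes in short steps, each a Python script; the robot and the scene stay as the last script left them, time stands still between calls to the robot, and variables do not carry over. Pictures are saved under pics/ and viewed, and the job is handed in when it is done.

```bash
ls; mkdir -p pics
python3 - <<'E'
from station import *
import cv2
for n in ("scene","top"):
    im=read_camera(n); cv2.imwrite(f"pics/{n}0.png",im[:,:,::-1])
    i=camera_info(n); print(n,i["intrinsics"],i["dist"],i["T"])
print(get_time(),get_tcp_pos(),get_ee_rot(),get_grip_width())
E
```

```text
pics
scene [[363.39853807   0.         256.34453995]
 [  0.         363.39853807 189.50610528]
 [  0.           0.           1.        ]] [0.03671557 0.         0.         0.         0.        ] [[ 0.70293825 -0.49370752  0.51198701  0.97223402]
 [ 0.7112401   0.48396799 -0.50981614 -0.42985201]
 [ 0.00391474  0.72251496  0.6913442   0.71261282]
 [ 0.          0.          0.          1.        ]]
top [[360.48860846   0.         258.71804019]
 [  0.         360.48860846 194.25356418]
 [  0.           0.           1.        ]] [0.0359765 0.        0.        0.        0.       ] [[-0.01605235  0.99554361 -0.09292601  0.47087576]
 [-0.99979307 -0.01482013  0.01393521 -0.00785156]
 [ 0.01249593  0.09313047  0.9955755   0.96252407]
 [ 0.          0.          0.          1.        ]]
0.1 [ 0.23848518 -0.57715498  0.22199149] [-3.88363373e-04  8.31208567e-01 -5.55960297e-01 -5.61247254e-04] 1.0012624132219416
```

View pics/scene0.png

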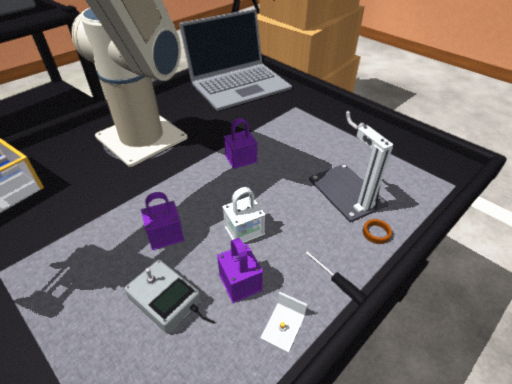

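View pics/top0.png

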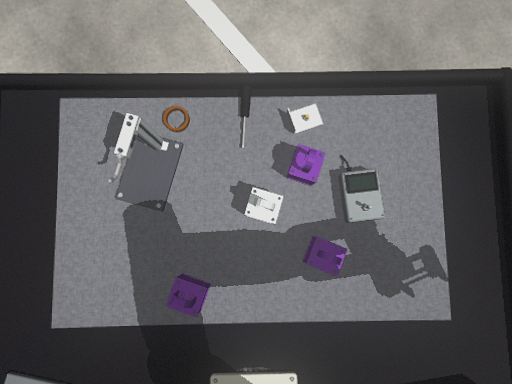

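The scene shows one bare aluminium/clear module: scene (243,215), top (264,205). There are three purple look-alikes: scene (240,148), (162,222), (240,270). The readout is at top (363,195), with its toggle near (363,206). The stand is at top-left, with the hook's open end near (112,178). Next, close crops.

Run:
```python
import cv2,numpy as np
s=cv2.imread("pics/scene0.png");t=cv2.imread("pics/top0.png")
def c(im,x,y,w,h,k): return cv2.resize(im[y:y+h,x:x+w],(w*k,h*k),interpolation=cv2.INTER_CUBIC)
a=np.hstack([c(t,230,175,65,50,6),c(t,335,160,65,50,6)])
b=np.hstack([c(t,95,105,65,50,6),c(t,95,150,65,50,6)])
cv2.imwrite("pics/c1.png",np.vstack([a,b]))
a=np.hstack([c(s,215,180,65,65,6),c(s,125,255,65,65,6)])[:300*2]
cv2.imwrite("pics/c2.png",a)
cv2.imwrite("pics/c3.png",c(s,305,100,100,75,6))
```

```text
(no output)
```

View pics/c1.png

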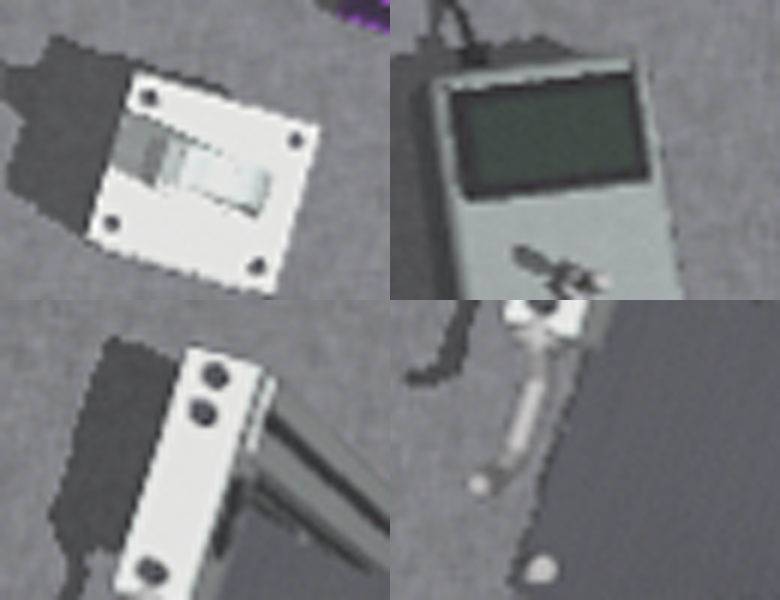

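View pics/c2.png

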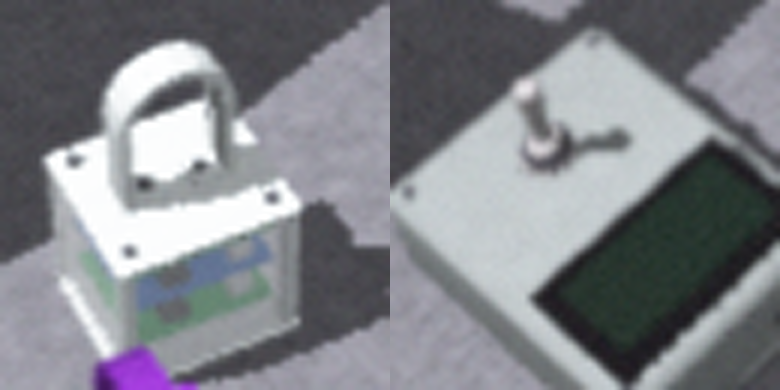

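View pics/c3.png

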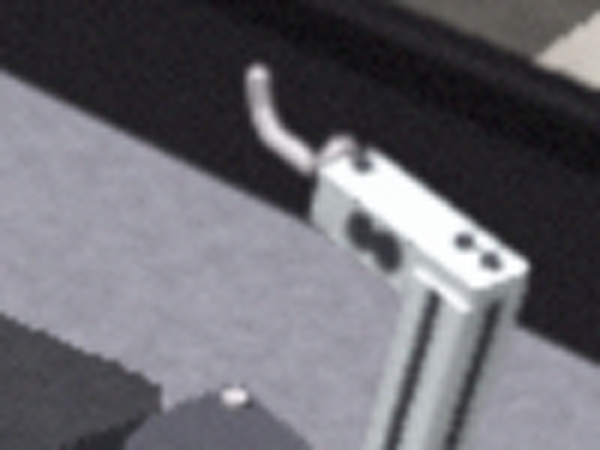

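The white module is clearly the pod: clear walls, bare strap, crown running toward the lower-right in the top view. The toggle tip is at about scene (213,270) and the hook tip at about scene (348,112), top (110.3,180.5). Now measuring.

```bash
cat > vis.py <<'E'
import numpy as np,cv2
from station import camera_info
def ray(n,p):
    i=camera_info(n);K=np.array(i["intrinsics"],float);T=np.array(i["T"])
    u=cv2.undistortPoints(np.array([[p]],float),K,np.array(i["dist"],float))[0,0]
    d=T[:3,:3]@np.array([u[0],-u[1],-1.]);return T[:3,3],d/np.linalg.norm(d)
def onz(n,p,z):
    o,d=ray(n,p);return o+d*(z-o[2])/d[2]
def tri(p1,p2):
    o,d=ray("scene",p1);q,e=ray("top",p2)
    A=np.stack([d,-e],1);s=np.linalg.lstsq(A,q-o,rcond=None)[0]
    a=o+s[0]*d;b=q+s[1]*e;return (a+b)/2,np.linalg.norm(a-b)
def proj(n,P):
    i=camera_info(n);K=np.array(i["intrinsics"],float);T=np.array(i["T"])
    c=T[:3,:3].T@(np.array(P)-T[:3,3]);c=np.array([[c[0],-c[1],-c[2]]])
    return cv2.projectPoints(c,np.zeros(3),np.zeros(3),K,np.array(i["dist"],float))[0][0,0]
def cr(x,y,ox,oy,k=6): return ((x+.5)/k-.5+ox,(y+.5)/k-.5+oy)
E
python3 - <<'E'
from vis import *
np.set_printoptions(precision=4,suppress=True)
t=cv2.imread("pics/top0.png")
# pod holes + corners, z=.075
C=[onz("top",cr(*p,230,175),.075)[:2] for p in [(150,97),(296,140),(257,266),(112,223)]]
print("holes",C,np.mean(C,0),[np.linalg.norm(C[i]-C[i-1]) for i in range(4)])
C=[onz("top",cr(*p,230,175),.075)[:2] for p in [(135,73),(320,127),(275,290),(88,240)]]
print("corn",np.mean(C,0),[np.linalg.norm(C[i]-C[i-1]) for i in range(4)],[np.degrees(np.arctan2(*(C[i]-C[i-1])[::-1])) for i in range(4)])
# mask of white plate
m=((t.min(2)>200)).astype(np.uint8);m[:, :235]=0;m[:,290:]=0;m[:175]=0;m[230:]=0
cs,_=cv2.findContours(m,0,2);c=max(cs,key=cv2.contourArea);r=cv2.minAreaRect(c);bp=cv2.boxPoints(r);print(r,bp)
B=[onz("top",p,.075)[:2] for p in bp];print("maskrect",np.mean(B,0),[np.linalg.norm(B[i]-B[i-1]) for i in range(4)],[np.degrees(np.arctan2(*(B[i]-B[i-1])[::-1])) for i in range(4)])
# crown top: top px, scene px
print("crown tri",tri(cr(170,45,215,180),cr(232,178,230,175)))
# display corners z=.052
C=[onz("top",cr(*p,335,160),.052)[:2] for p in [(447-390,92),(633-390,70),(650-390,178),(467-390,200)]]
print("disp",C,np.mean(C,0),[np.linalg.norm(C[i]-C[i-1]) for i in range(4)],[np.degrees(np.arctan2(*(C[i]-C[i-1])[::-1])) for i in range(4)])
# readout mask
lab=cv2.cvtColor(t,cv2.COLOR_BGR2HSV)
sub=t[165:230,335:395].astype(int);print(sub[40,10:50:5],sub[5,:10:3])
# tip
print("tip",tri(cr(525-390,88,125,255),cr(598-390,283,335,160)))
# stand
C=[onz("top",cr(*p,95,105),.220)[:2] for p in [(187,348-300),(265,365-300),(195,600-300)]]
print("bar",C)
print("hook tip top-ray z.23",onz("top",cr(480-390,484-300,95,150),.228), "tri",tri(cr(258,74,305,100),cr(480-390,484-300,95,150)))
E
python3 - <<'E'
import cv2
t=cv2.imread("pics/top0.png")
cv2.imwrite("pics/c4.png",cv2.resize(t[105:220,90:195],None,fx=5,fy=5,interpolation=cv2.INTER_CUBIC))
cv2.imwrite("pics/c5.png",cv2.resize(t[160:230,330:395],None,fx=8,fy=8,interpolation=cv2.INTER_CUBIC))
E
```

```text
holes [array([ 0.5626, -0.0102]), array([ 0.5439, -0.0701]), array([ 0.4923, -0.053 ]), array([0.5109, 0.0062])] [ 0.5274 -0.0318] [np.float64(0.05423608050369942), np.float64(0.06272800371752442), np.float64(0.05429982881348852), np.float64(0.06197514845948976)]
corn [ 0.5271 -0.0321] [np.float64(0.07149378885386448), np.float64(0.07949146604292984), np.float64(0.06959390398050035), np.float64(0.07924515696302425)] [np.float64(-16.44278583389773), np.float64(-107.20968565052132), np.float64(163.35665925714076), np.float64(74.16192660095136)]
((263.5367431640625, 205.2110137939453), (31.991397857666016, 28.83057403564453), 16.699243545532227) [[244.0734 214.422 ]
 [252.3578 186.8073]
 [283.0001 196.    ]
 [274.7156 223.6147]]
maskrect [ 0.5265 -0.0317] [np.float64(0.07857192495964112), np.float64(0.07128445194047432), np.float64(0.07916950016427508), np.float64(0.07118167206696308)] [np.float64(72.43597731530282), np.float64(-17.422459563599066), np.float64(-107.63915074526473), np.float64(162.09679534975965)]
crown tri (array([ 0.527 , -0.0364,  0.152 ]), np.float64(0.010363468582376006))
disp [array([ 0.6022, -0.2392]), array([ 0.6104, -0.3186]), array([ 0.5641, -0.3237]), array([ 0.5559, -0.246 ])] [ 0.5832 -0.2819] [np.float64(0.046743671601355674), np.float64(0.07977068303175358), np.float64(0.04656841022161834), np.float64(0.0781397162955908)] [np.float64(8.266039987389934), np.float64(-84.07486089087489), np.float64(-173.732621229883), np.float64(96.02565584431328)]
[[ 71  71  69]
 [167 167 161]
 [168 168 162]
 [118 118 113]
 [128 126 127]
 [163 164 162]
 [169 170 163]
 [173 175 166]] [[86 83 82]
 [87 82 82]
 [87 81 83]
 [87 83 82]]
tip (array([ 0.5184, -0.2888,  0.0849]), np.float64(0.0007121705223825966))
bar [array([0.7157, 0.2568]), array([0.7095, 0.23  ]), array([0.6267, 0.2529])]
hook tip top-ray z.23 [0.5725 0.2843 0.228 ] tri (array([0.5729, 0.285 , 0.2271]), np.float64(0.0007797786117065634))
```

View pics/c4.png

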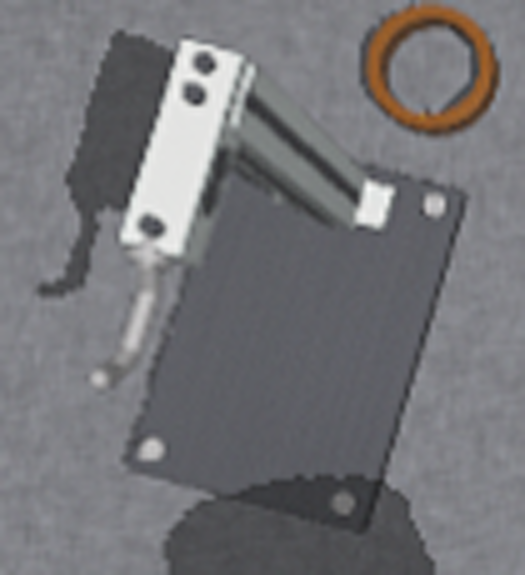

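View pics/c5.png

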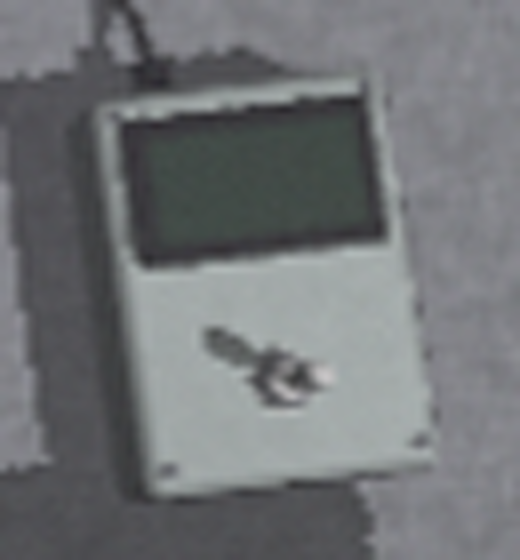

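Pod centre is about (0.527, -0.032), with plate sides of 79 x 71 mm as described. Toggle tip is about (0.518, -0.289, 0.085) with a 0.7 mm ray gap. Hook tip is about (0.573, 0.285, 0.227) with a 0.8 mm ray gap. Next: stand axis, seat, and look-alike positions for clearance.

Run:
```python
from vis import *
np.set_printoptions(precision=4,suppress=True)
s=cv2.imread("pics/scene0.png");t=cv2.imread("pics/top0.png")
f=lambda p,z:onz("top",cr(*p,90,105,5),z)[:2]
ang=lambda v:np.degrees(np.arctan2(v[1],v[0]))
# base: right edge, bottom edge z=.012
a,b,c=f((125,462),.012),f((365,532),.012),f((467,192),.012)
print("base",a,b,c,"len",np.linalg.norm(a-b),np.linalg.norm(c-b),"ang",ang(c-b),ang(a-b)-90)
A,B,C,D=[f(p,.220) for p in [(180,38),(243,57),(183,258),(120,240)]]
print("bar",A,B,C,D,"w,l",np.linalg.norm(A-B),np.linalg.norm(A-D),"ang",ang(A-D),ang(B-C))
# estimates of the seat
th=np.radians((ang(c-b)+ang(a-b)-90)/2);u=np.array([np.cos(th),np.sin(th)])
print("th",np.degrees(th),"seat from tip", np.array([.5725,.2845])+u*(32-4.5)/1000,"seat from bar",(C+D)/2-u*.029,"seat from base",(a+b)/2+u*.065)
# hook shank/near-bar px scene c3 (310,170)
# post base & look-alikes
h=cv2.cvtColor(t,cv2.COLOR_BGR2HSV);m=cv2.inRange(h,(130,100,30),(160,255,255))
for q in cv2.findContours(m,0,2)[0]:
    if cv2.contourArea(q)>100:
        r=cv2.minAreaRect(q);print("purple",r[0],onz("top",r[0],.075)[:2],r[1])
for n,p,z in (("tape",(176,118),.0),("driver",(243,120),0),("bracket",(305,117),0)): print(n,onz("top",p,z))
# readout outline corners z=.048 from c5 8x at 330,160
g=lambda p:onz("top",cr(*p,330,160,8),.048)[:2]
R=[g(p) for p in [(93,105),(367,75),(437,462),(155,493)]]
print("readout",R,np.mean(R,0),[np.linalg.norm(R[i]-R[i-1]) for i in range(4)],[ang(R[0]-R[3]),ang(R[1]-R[2])])
```

```text
base [0.558  0.3563] [0.5193 0.2315] [0.7001 0.1789] len 0.13069193339237598 0.18832429241974352 ang -16.23559136924268 -17.238520417048164
bar [0.7165 0.2572] [0.7082 0.2311] [0.6233 0.2547] [0.6312 0.2805] w,l 0.027365608320761552 0.08849003621923225 ang -15.255490383913985 -15.517212064626385
th -16.737055893145424 seat from tip [0.5988 0.2766] seat from bar [0.5995 0.2759] seat from base [0.6009 0.2752]
purple (187.70802307128906, 294.30291748046875) [0.3156 0.1536] (35.028663635253906, 36.48107147216797)
purple (324.3965759277344, 255.25863647460938) [ 0.4022 -0.1778] (37.6961555480957, 29.1541690826416)
purple (306.1103515625, 162.8469696044922) [ 0.6307 -0.1398] (29.708189010620117, 31.497838973999023)
tape [0.7722 0.2002 0.    ]
driver [0.7648 0.0183 0.    ]
bracket [ 0.771  -0.1513  0.    ]
readout [array([ 0.6086, -0.2331]), array([ 0.617 , -0.3211]), array([ 0.4929, -0.3375]), array([ 0.4843, -0.248 ])] [ 0.5507 -0.2849] [np.float64(0.12518665713784918), np.float64(0.08846749302463625), np.float64(0.1252186247909059), np.float64(0.08988703699281138)] [np.float64(6.8596560679305965), np.float64(7.509134012675338)]
```

Three independent estimates of the seat agree within 2 mm: (0.5995, 0.276), stand yaw about -16.3°. Pod yaw is about -17°. Readout yaw is about 7°, which predicts the toggle at (0.519, -0.289), matching the triangulated tip. Now zeroing.

```bash
cat > hlp.py <<'E'
import numpy as np
from scipy.spatial.transform import Rotation as Rn
from station import *
np.set_printoptions(precision=4,suppress=True)
def down(deg):
    """jaw axis at deg in the world, tool down; the half turn whose last joint stays nearest 0"""
    c,s=np.cos(np.radians(deg)),np.sin(np.radians(deg))
    q=Rn.from_matrix(np.array([[c,s,0],[s,-c,0],[0,0,-1]]).T).as_quat();return np.array([q[3],*q[:3]])
def best(p,deg):
    o=[]
    for d in (deg,deg+180):
        j=inverse_kinematics(list(p),list(down(d)))
        if j is not None:o.append((abs(j[5]),d,j))
    o.sort(key=lambda a:a[0]);print([(round(a[0],2),a[1]) for a in o]);return down(o[0][1])
def st(): print("t",round(get_time(),2),"tcp",np.array(get_tcp_pos()),"F",np.array(get_ft_force()),"w",round(get_grip_width(),3))
E
python3 - <<'E'
from hlp import *; import cv2
u=np.array([np.cos(np.radians(7)),np.sin(np.radians(7)),0])
tip=np.array([.5185,-.2888,0]);p=tip-.04*u
q=best([*p[:2],.16],97)
command_gripper(0.0)
move_pose([*p[:2],.16],list(q)); st()
movel([*p[:2],.076],v=.1); st()
cv2.imwrite("pics/t1.png",cv2.resize(read_camera("scene")[200:340,80:260,::-1],None,fx=4,fy=4,interpolation=cv2.INTER_CUBIC))
E
```

```text
[(np.float64(0.88), 277), (np.float64(2.26), 97)]
t 2.85 tcp [ 0.4787 -0.2945  0.1602] F [0.036  0.0907 0.4797] w 0.009
t 3.84 tcp [ 0.4792 -0.2939  0.0765] F [0.5927 0.0385 0.144 ] w 0.006
```

View pics/t1.png

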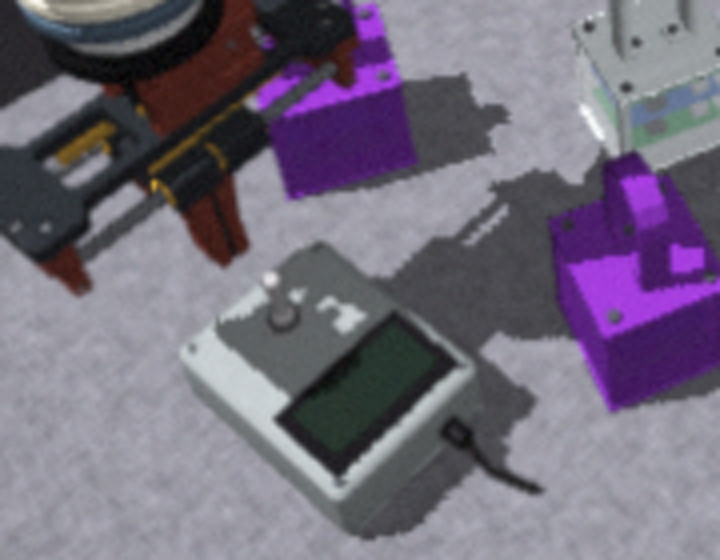

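The closed fingertip is just behind the toggle (scene crop (235,262) vs bat (270,278)), on the side away from the display. Pushing now.

Run:
```python
from hlp import *; import cv2
u=np.array([np.cos(np.radians(7)),np.sin(np.radians(7)),0])
tip=np.array([.5185,-.2888,.076])
movel(list(tip-.02*u),v=.08); st()
r=movel(list(tip+.012*u),v=.03,until_force=4); print(r); st()
print("prog",(np.array(get_tcp_pos())-tip)@u)
cv2.imwrite("pics/t2.png",cv2.resize(read_camera("scene")[200:340,80:260,::-1],None,fx=4,fy=4,interpolation=cv2.INTER_CUBIC))
```

```text
t 4.29 tcp [ 0.4994 -0.2911  0.0761] F [-0.0817  0.3263 -0.1142] w 0.006
True
t 4.96 tcp [ 0.5157 -0.2891  0.0754] F [-0.6877 -1.4211  2.8819] w 0.008
prog -0.002862726891803891
```

View pics/t2.png

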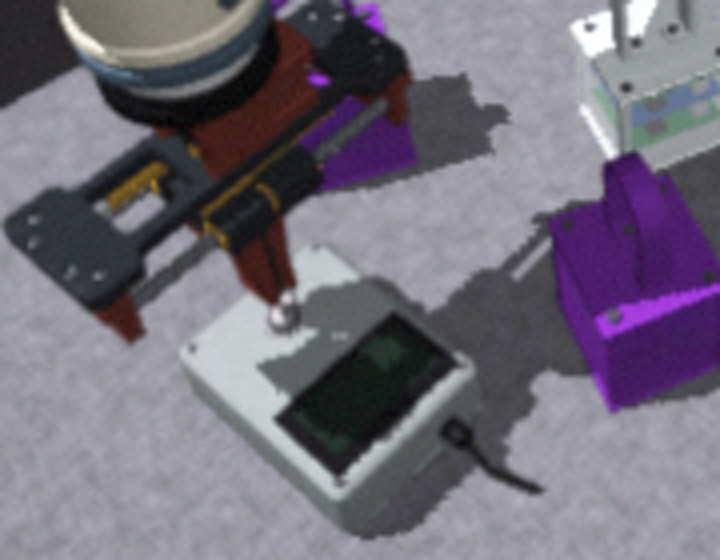

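Run:
```python
from hlp import *; from vis import proj
wait(0.8); st()
u=np.array([np.cos(np.radians(7)),np.sin(np.radians(7)),0])
b=np.array([.5185,-.2888,.05])
for a in (0,.2,.3,.38): print(a,(proj("scene",b+.036*(np.sin(a)*u+np.array([0,0,np.cos(a)])))-[80,200])*4)
```

```text
t 5.81 tcp [ 0.515  -0.2889  0.0752] F [-0.3197 -4.3139  4.6639] w 0.001
0 [267.3966 275.9155]
0.2 [276.9611 284.2257]
0.3 [281.8579 288.9099]
0.38 [285.7812 292.8661]
```

The bat's tip appears at crop (287,297). The prediction for 0.38 rad is (286,293), so it is on its stop. Now release and check.

Run:
```python
from hlp import *; import cv2
wait(0.3)
u=np.array([np.cos(np.radians(7)),np.sin(np.radians(7)),0])
tip=np.array([.5185,-.2888,.076]);p=tip-.045*u
movel(list(p),v=.08); movel([*p[:2],.18],v=.2); st()
cv2.imwrite("pics/t3.png",cv2.resize(read_camera("scene")[200:340,80:260,::-1],None,fx=4,fy=4,interpolation=cv2.INTER_CUBIC))
```

```text
t 7.44 tcp [ 0.4736 -0.2939  0.1793] F [-0.3591 -0.4024 -0.1509] w 0.004
```

View pics/t3.png

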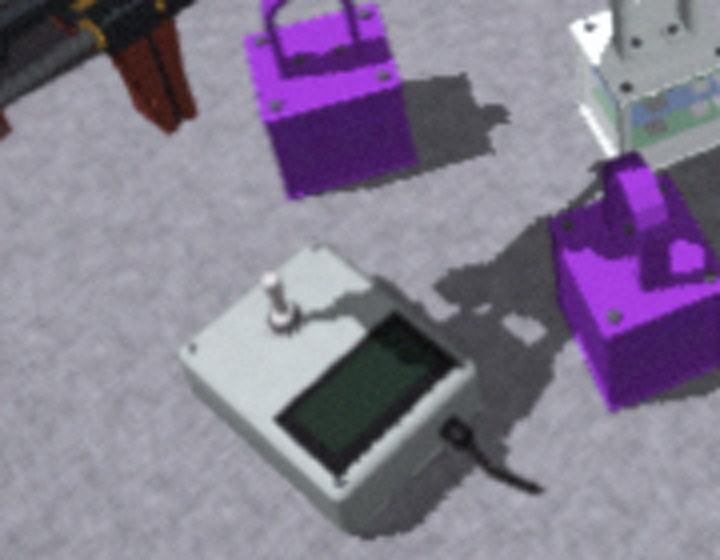

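The toggle is back at crop (270,278), the upright position. Next, the pod: grasp the handle's legs with jaws along pod y (73°).

Run:
```python
from hlp import *; import cv2
p=np.array([.527,-.032])
movel([.4736,-.2939,.26],v=.25)
q=best([*p,.24],73)
move_pose([*p,.24],list(q)); command_gripper(0.95)
movel([*p,.16],v=.15); st()
cv2.imwrite("pics/g1.png",np.vstack([cv2.resize(read_camera(n)[a:a+70,b:b+120,::-1],None,fx=4,fy=4,interpolation=cv2.INTER_CUBIC) for n,a,b in (("scene",170,185),("top",170,205))]))
```

```text
[(np.float64(1.36), 73), (np.float64(1.78), 253)]
t 11.88 tcp [ 0.5275 -0.0321  0.1604] F [-0.0529  0.7021  0.6771] w 0.95
```

View pics/g1.png

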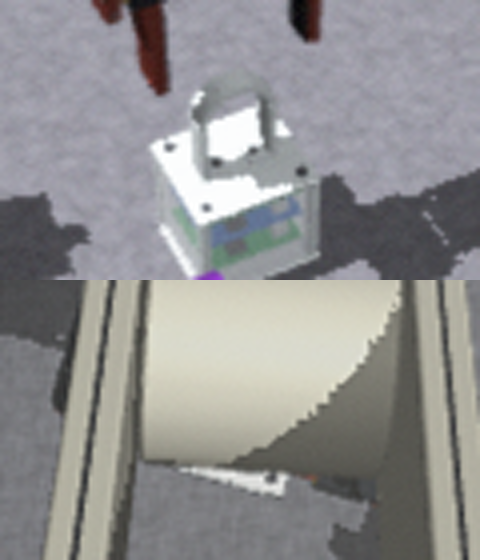

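The open fingertips straddle the handle (crop (160,92) and (312,40), crown at (235,80)). Descending and gripping.

Run:
```python
from hlp import *; import cv2
p=np.array([.527,-.032])
print(movel([*p,.088],v=.08,until_force=6)); st()
command_gripper(0.0); wait(.2); st(); print("width mm",get_grip_width()*88)
cv2.imwrite("pics/g2.png",cv2.resize(read_camera("scene")[140:260,165:325,::-1],None,fx=4,fy=4,interpolation=cv2.INTER_CUBIC))
```

```text
False
t 13.03 tcp [ 0.5273 -0.032   0.0883] F [ 0.6362  0.1814 -0.2342] w 0.954
t 13.87 tcp [ 0.5271 -0.0319  0.0881] F [0.3689 1.1133 1.6341] w 0.557
width mm 49.01737040191515
```

View pics/g2.png

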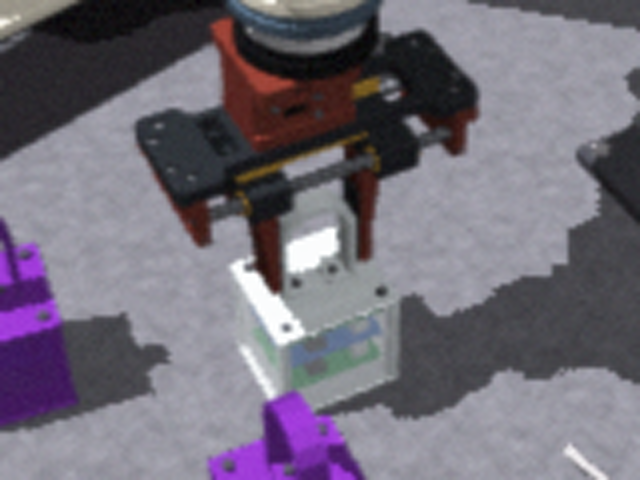

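Grip width is 49.0 mm, exactly the legs' outside. Lift and carry to 110 mm in front of the hook, high enough for the crown to clear the tip.

Run:
```python
from hlp import *; import cv2
th=np.radians(-16.3);u=np.array([np.cos(th),np.sin(th)]);S=np.array([.5995,.276])
p=np.array([.527,-.032]);A=S-.11*u
movel([*p,.195],v=.12); st()
j=inverse_kinematics([*A,.195],list(down(73.7))); print(j)
movel([*A,.195],frame=list(down(73.7)),v=.15) ; wait(.3); st(); print(get_grip_width()*88)
for n in("scene","top"): cv2.imwrite(f"pics/h1{n}.png",cv2.resize(read_camera(n)[:,:,::-1],None,fx=1.5,fy=1.5))
```

```text
t 14.96 tcp [ 0.5263 -0.032   0.1942] F [ 0.1852  0.1194 -4.2572] w 0.558
[ 0.5355  0.3933  1.7501 -0.      0.9982 -0.7508]
t 17.68 tcp [0.494  0.3067 0.1951] F [-0.4483  0.7439 -4.0693] w 0.554
48.77414849232716
```

View pics/h1scene.png

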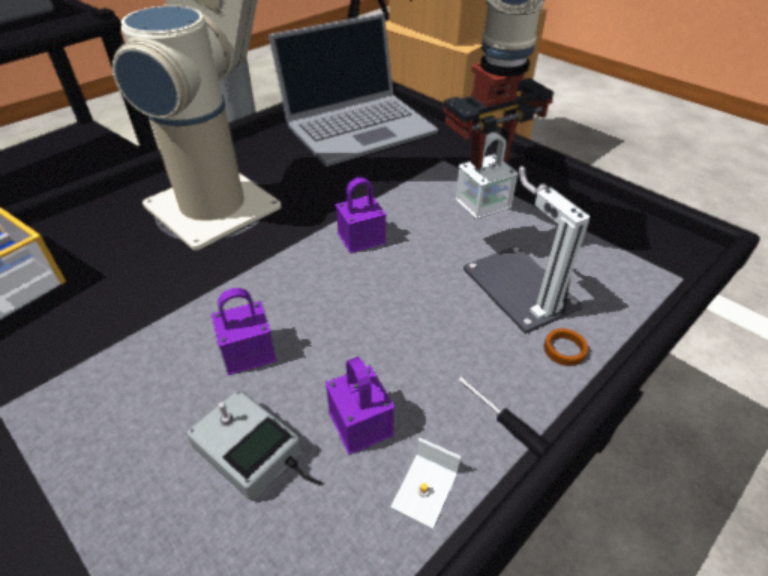

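View pics/h1top.png

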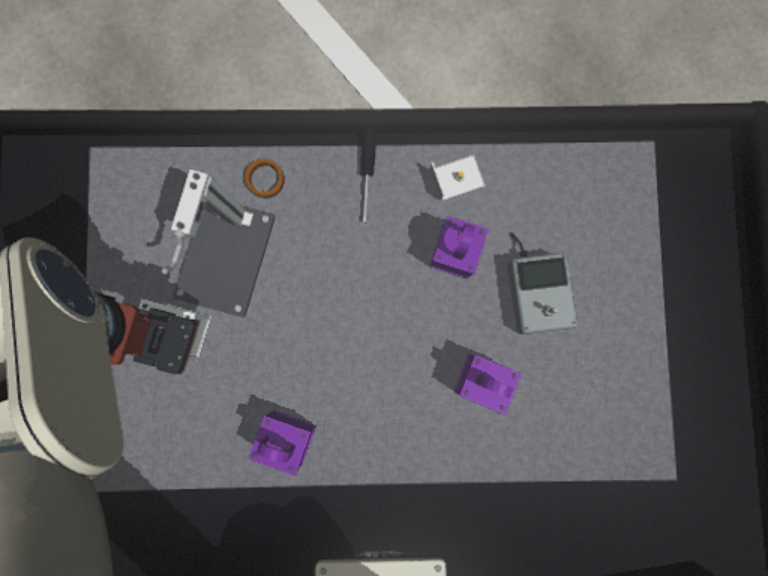

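The pod hangs straight in the gripper in front of the hook (top (175,330) vs hook tip (166,270), scaled). Payload is about 0.42 kg, and other items are unmoved. Advance over the tip with a force guard.

Run:
```python
from hlp import *; import cv2
th=np.radians(-16.3);u=np.array([np.cos(th),np.sin(th)]);S=np.array([.5995,.276])
print(movel([*(S-.001*u),.195],v=.06,until_force=5)); wait(.3); st()
cv2.imwrite("pics/h2.png",cv2.resize(read_camera("scene")[70:190,290:450,::-1],None,fx=4.5,fy=4.5,interpolation=cv2.INTER_CUBIC))
```

```text
False
t 20.04 tcp [0.5985 0.2763 0.195 ] F [-0.8086 -0.5258 -4.5924] w 0.558
```

View pics/h2.png

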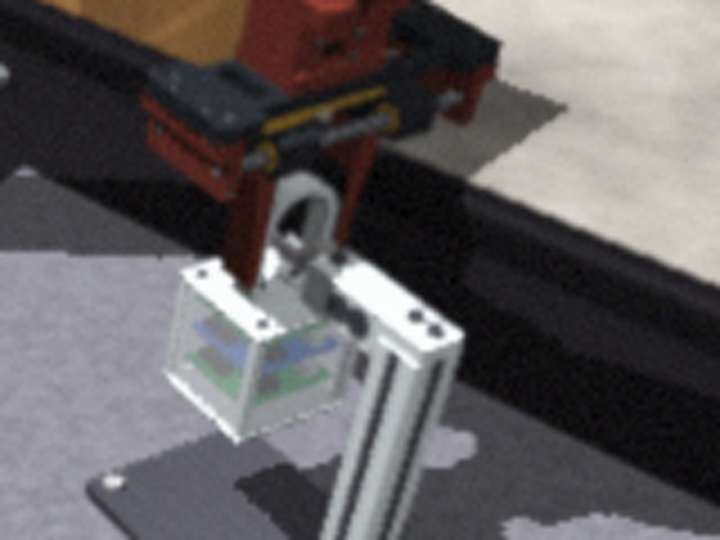

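The hook bar runs through the handle opening (crop (290,250)) with the crown above it. Lowering until contact.

Run:
```python
from hlp import *; import cv2
th=np.radians(-16.3);u=np.array([np.cos(th),np.sin(th)]);S=np.array([.5995,.276])-.001*u
movel([*S,.168],v=.05); st()
print(movel([*S,.156],v=.015,until_force=3)); wait(.2); st()
cv2.imwrite("pics/h3.png",cv2.resize(read_camera("scene")[70:190,290:450,::-1],None,fx=4.5,fy=4.5,interpolation=cv2.INTER_CUBIC))
```

```text
t 20.78 tcp [0.5986 0.2763 0.1679] F [-0.3745  0.0439 -4.2019] w 0.561
True
t 21.52 tcp [0.5986 0.2763 0.1612] F [-0.9777 -1.2205  6.4215] w 0.559
```

View pics/h3.png

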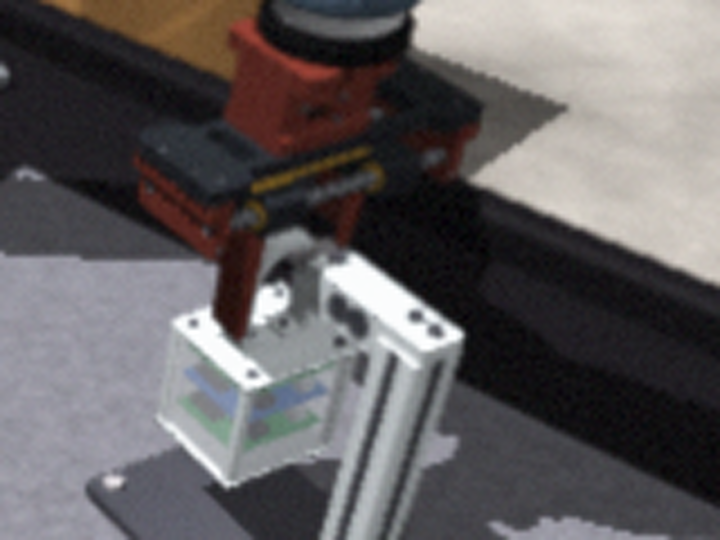

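Contact came at TCP z = 0.1612; 0.1615 was predicted for the crown on its seat. Ease the press, then open gradually and withdraw upward.

Run:
```python
from hlp import *; import cv2
p=get_tcp_pos()
movel([p[0],p[1],p[2]+.0006],v=.01); wait(.2); st()
command_gripper(0.65); wait(.3); st()
command_gripper(0.95); wait(.3); st()
cv2.imwrite("pics/h4.png",cv2.resize(read_camera("scene")[70:190,290:450,::-1],None,fx=4.5,fy=4.5,interpolation=cv2.INTER_CUBIC))
```

```text
t 22.17 tcp [0.5985 0.2762 0.1615] F [ 0.4185 -0.2948 -4.4963] w 0.552
t 22.84 tcp [0.5987 0.2763 0.1619] F [ 0.8905 -0.6886 -0.3576] w 0.654
t 23.75 tcp [0.5987 0.2763 0.1618] F [ 0.2107 -0.1871  1.2078] w 0.948
```

View pics/h4.png

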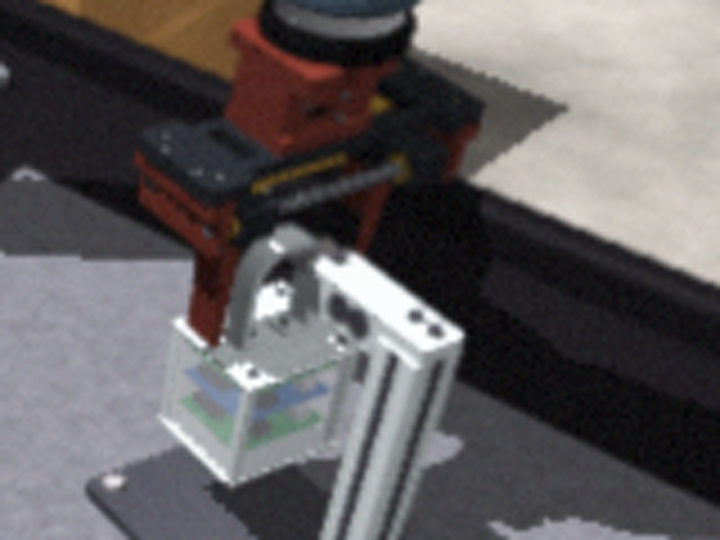

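The pod stayed put with the fingers open and hangs upright. Withdraw straight up, well clear, then look from both cameras.

Run:
```python
from hlp import *; import cv2
p=get_tcp_pos()
print(movel([p[0],p[1],.30],v=.08,until_force=6)); st()
movej([0.0,*get_joint_pos()[1:]]) 
wait(3); st()
a=read_camera("scene");wait(.5);b=read_camera("scene");t=read_camera("top")
print("diff",np.abs(a.astype(int)-b)[80:220,290:420].max(),np.abs(a.astype(int)-b)[80:220,290:420].mean())
cv2.imwrite("pics/f1.png",cv2.resize(b[70:190,290:450,::-1],None,fx=4.5,fy=4.5,interpolation=cv2.INTER_CUBIC))
cv2.imwrite("pics/f2.png",t[:,:,::-1]);cv2.imwrite("pics/f3.png",b[:,:,::-1])
```

```text
False
t 25.68 tcp [0.5984 0.2762 0.2994] F [-0.5265  0.4117 -0.5498] w 0.952
t 29.73 tcp [0.659  0.0119 0.2994] F [-0.0315 -1.0507 -0.3791] w 0.947
diff 18 2.3395054945054947
```

View pics/f1.png

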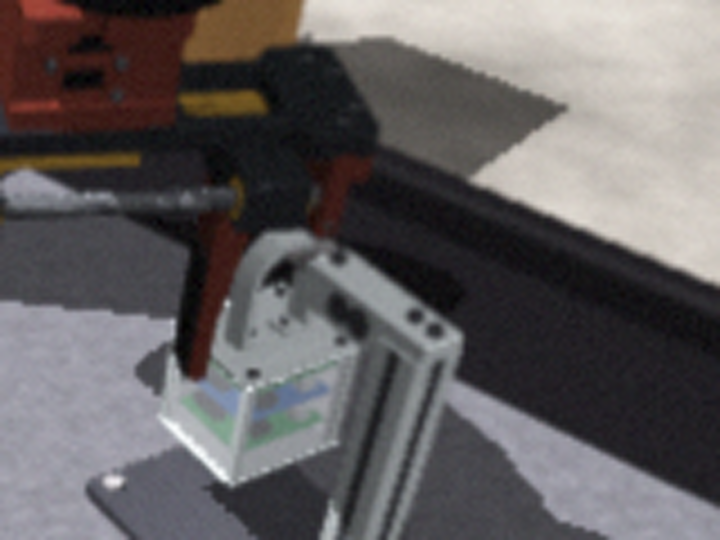

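View pics/f2.png

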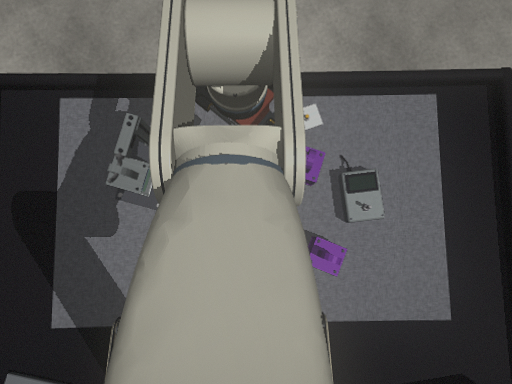

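View pics/f3.png

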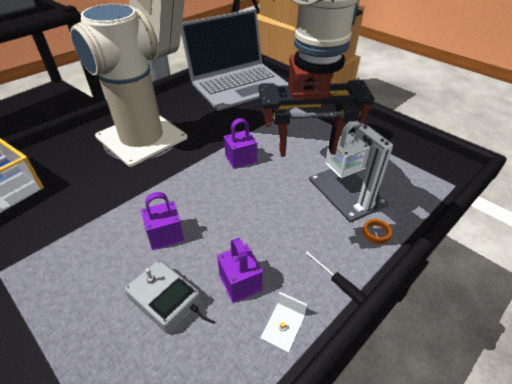

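The pod hangs in the hook and is still (frame difference is noise only). The toggle is upright at scene (151,272), and tape, driver and bracket are at their original pixels. One numeric check of the hang, then hand in.

Run:
```python
from vis import *
t=cv2.imread("pics/f2.png")
cv2.imwrite("pics/f4.png",cv2.resize(t[145:210,90:170],None,fx=8,fy=8,interpolation=cv2.INTER_CUBIC))
th=np.radians(-16.5);u=np.array([np.cos(th),np.sin(th)]);v=np.array([-u[1],u[0]]);S=np.array([.5995,.276])
for a,b in((-36,40),(-36,-40),(36,-40),(36,40)):
    P=[*(S+a/1000*u+b/1000*v),.1485]
    print((a,b),"f4",(proj("top",P)-[90,145])*8+3.5,"f1",(proj("scene",P)-[290,70])*4.5+1.75)
```

```text
(-36, 40) f4 [128.23356643 311.19235907] f1 [280.26433858 282.65235882]
(-36, -40) f4 [403.6646438 387.6582431] f1 [170.42517414 320.27350509]
(36, -40) f4 [479.85569175 144.47258695] f1 [248.39380717 388.82613476]
(36, 40) f4 [206.88038575  68.35370286] f1 [361.57798061 347.37785297]
```

View pics/f4.png

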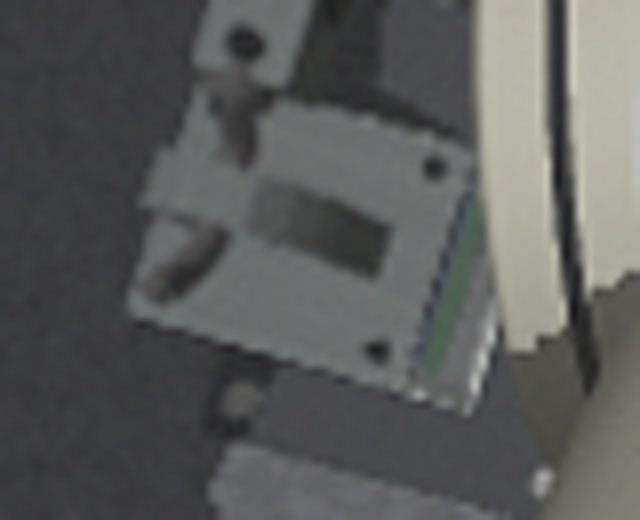

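Plate corners observed at crop (130,312), (408,390) and (480,150). Predictions for a perfect level hang are (128,311), (404,388) and (480,144), so they match within about 2 mm. Handing in.

Run:
```python
from hlp import *
st(); print(np.abs(get_qvel()).max()); job_done()
```

```text
t 30.38 tcp [0.659  0.0119 0.2994] F [0.3714 0.2464 0.4337] w 0.952
0.000774113999642567
the job is handed in; nothing more can be done
```

The module is hanging by its handle on the scale's hook and I have handed the job in, at about 30 s of the 64 s allowed; no verdict was reported.

- **Zeroing:** With the hook empty, I pushed the toggle to its stop towards the display. The picture matched a lean of about 0.38 rad. I held it for over a second, and after release a picture showed it upright in the middle.
- **Hanging:** I gripped the legs of the module's handle (49.0 mm measured, 49 mm given) and lowered the crown onto the hook. It touched at a tool height of 0.1612 m, against 0.1615 m predicted. I then let go and moved the arm clear.
- **Last checks:**
  - The corners of the module's top plate were within about 2 mm of a level, centred hang.
  - Two pictures 0.5 s apart differed only by image noise, so it was still.
  - The tape, driver, bracket and purple look-alikes looked unmoved, though the arm hid some of them in the last top view.

Force readings were noisy, by about 1 N. While the toggle was held, the wrist also showed about 4 N sideways and 4.7 N upward that I did not explain; both went away on release. One early two-camera estimate of the crown disagreed by 10 mm because I had paired different points, so I did not use it.

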